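Hold a hinge bracket home in the tacking jig

TASK

Slide the hinge bracket (the dark steel angle with the bright tube welded on it) flat along the welding plate, never lifting or tipping it, onto the chalk outline in front of the tacking jig, in line with the lane and end plate first. Then push it up the lane, pressing in the sprung copper earth plunger until its end plate sits squarely against both brass stops, and finish while still holding it firmly home there, as for a tack weld, because the spring throws it back as soon as you ease off. Press with a firm hand but do not ram the stops, and leave the other half of the hinge and everything else on the plate where it is.

Things in the scene. Friction and masses are not known exactly. Their poses are not given: they have to be found in the camera images.
- bracket: Hinge bracket, loose, about 0.6 kg: dark L of steel angle, foot 120 long (its x) x 44 wide (y) x 8 mm thick, with an upright end plate (42 mm high, 8 thick) at its +x end, which goes in first. Origin: centre of the foot's underside, on the welding plate, whose top is at world z = 0.012 m; z up. It starts in one of two chalk outlines on the plate's -y part, +x within 0.6 rad of world +y.
- bracket_bush (a point): Centre of the bracket's bright tube (at x = -30 mm, z = 24 mm in the bracket's frame). The tube lies on the foot along the bracket's x: 36 mm long, 34 mm outside diameter, 18 mm bore, its top 41 mm above the plate, 64 mm clear of the end plate. It can be pinched from above by its two flat end faces (36 mm apart along x) or across its diameter.
- jig: Tacking jig, fixed, in another place each time. Origin: on the plate's top (z = 0.012 m), mid-lane, at the face of the stops. +x is the way in (within 0.3 rad of world +y), its -y side is the far side. Bracket home: its origin at x = -60 mm, y = 0. Blue stop block: x 6 to 46, y -22 to +60 mm, 46 mm high. Red-handled toggle clamp: x 75, y -36 to -180 mm, 49 mm high.
- lane_mouth (a point): Mouth of the jig's lane, on the plate at x = -75 mm, y = 0 in the jig's frame. The lane is 47 mm wide (y = -23.5 to 23.5 mm), with an aluminium guide bar (14 mm high, 20 wide) on +y from x = -68 mm and a dark flat rail (10 mm high, 40 wide) on -y from x = -75 mm. Both ends are mitred at 45 degrees, widening the mouth outwards to x = -88, y = 43.5 and x = -115, y = -63.5 mm.
- load_mark (a point): Centre of the white chalk outline (130 x 54 mm, lengthwise along the lane) in front of the jig's mouth, on the plate: at x = -175 mm, y = 0 in the jig's frame. A bracket whose origin is here has 115 mm to go to its home position.
- stop: Hard stop: two brass pads on the stop block, each 12 mm wide, standing from 13 to 39 mm above the plate, centred 15 mm either side of mid-lane; the bracket's end plate bears on them. Same origin and axes as the jig: their faces are at x = 0.
- plunger (a joint): How far the plunger is pressed in, in m: 0 when it stands fully out, about 0.016 when the end plate meets the brass stops. Spring: 4 N at first touch, rising by 0.38 N per mm to 10 N at the stops; it drives the bracket back if nothing holds it. Sliding the bracket takes a further 2 to 6 N, and more if it is pressed down on the plate (friction about 0.6).
- plunger_tip (a point): Tip of the round copper plunger (10 mm diameter) that sticks out between the brass pads, 26 mm above the plate: 16 mm in front of the stop faces when fully out (x = -16 mm in the jig's frame). It moves with the plunger.
- pin_bracket: Bystander, loose: the other half of the hinge, same dark L (120 x 44 x 42 mm) but with a solid bright pin, 18 mm thick and 70 mm long, lying on a small block instead of the tube. It starts in the other chalk outline. Origin: centre of its underside.
- hammer: Bystander, loose: hammer lying flat, 260 mm long, 26 mm high, orange handle. Origin: middle of its length, underside.
- wire_brush: Bystander, loose: wire brush lying flat, 200 mm long, 42 mm wide, 20 mm high, wooden handle. Origin: middle of its length, underside.
- paste_jar: Bystander, loose: white jar of nozzle paste, 76 mm across, 48 mm high, blue cap. Origin: centre of its underside.
- magnet_square: Bystander, loose: red welding magnet, a plate 90 x 80 x 16 mm with one corner cut off slanting. Origin: underside, near its middle.
- eye_ring: Bystander, loose: dark steel ring, 60 mm outside, 38 mm inside, 12 mm high, lying flat. Origin: centre of its underside.
- tape_measure: Bystander, loose: yellow tape measure, 70 x 66 x 36 mm. Origin: centre of its underside.
Not all that is in view belongs to the job. Leave any blue look-alike of the bracket alone.

How it is judged (in metres and radians):
On the way:
1. the bracket lies on the chalk outline in front of the jig (its middle within 20 mm of the outline's), in line with the lane within 0.2 rad (horizontal distance between bracket and load_mark below 0.02 m and angle between the x axis of bracket and the x axis of jig, either way round below 0.2 rad), for 0.1 s.
At the end, for the whole second after the job is handed in: The fingers still hold or press the bracket (over 3 N): its end plate bears on the brass stops with 2 to 60 N, the plunger is in by over 13.8 mm, and the bracket is still, within 4 mm and 0.05 rad of the lane's middle line and flat on the plate (within 4 mm, 0.06 rad) (contact force between bracket and stop between 2 and 60 N and value of joint plunger above 0.0138 m and contact force between the fingers and bracket above 3 N and angle between the x axis of bracket and the x axis of jig, either way round below 0.05 rad and y of bracket in the frame of jig between -0.004 and 0.004 m and height (world z) of bracket below 0.016 m and angle between bracket's own z axis and vertical below 0.06 rad and linear speed of bracket below 0.01 m/s); the arm keeps its last pose, push and grip.
It fails at once if the bracket is lifted (more than 6 mm) off the plate (height (world z) of bracket above 0.018 m).
It fails at once if the bracket is tipped by more than 0.15 rad (angle between bracket's own z axis and vertical above 0.15 rad).
It fails at once if the bracket is rammed against the stops (over 80 N) (contact force between bracket and stop above 80 N).
It fails at once if the pin half or another bystander is moved by more than 25 mm (distance of any of pin_bracket, hammer, wire_brush, paste_jar, magnet_square, eye_ring, tape_measure from where it was at the start of the episode above 0.025 m).
It also fails if it takes over 58 s, if anything falls off the work surface, if the arm or the gripper's body presses on something with over 40 N, if the wrist force passes 120 N, or if a joint passes its speed limit or range.

ROBOT

A 6-joint arm with a two-finger parallel gripper is mounted at the origin on the work surface. World frame = base frame: x ahead of the robot, y to its left, z up, the work surface at z = 0. Lengths are in m, angles in degrees, forces in N, time in s.
With the tool pointing down it reaches from about 0.4 to 0.825 m from the base axis. Payload 7 kg.
Tool frame: the origin (TCP) lies at the very end of the fingers, on their centre line; the grasp point (between the pads) lies 19 mm behind it (r.hold_point_z is the distance from the TCP to the grasp point, in m); z points along the fingers, y is the direction in which the jaws open and shut (so a half turn about z gives the same grasp; the last joint's range is limited). The gripper opens to 88 mm and grips with 3 to 60 N. Pads are 19 mm wide; open, the fingers measure 130 mm over their backs; the gripper's body (78 mm by 193 mm) begins 47 mm behind the grasp point.
Start: joints at [92.997, 20.546, 0.682, 0, -70.136, -16.507], TCP at [0.158, 0.656, 0.227] pointing down, gripper open.
Joint ranges: [-176.03, 176.03], [-82.01, 121.73], [-58.28, 71.71], [-173.87, 95.51], [-174.79, -0.11], [-173.66, 173.66]. Speed limits (degrees/s): [136.94, 136.94, 172.46, 180, 180, 180].

INTERFACE

Orientations are given as [roll, pitch, yaw] about the fixed x, y, z axes, in that order (R = Rz(yaw) Ry(pitch) Rx(roll)).
In Python, from plant import r gives the robot as it stands. The module is installed in compiled form; this text tells all that it offers.
- The arm moves only by the shell command python3 -m inch 'ROWS' [FORCE]. ROWS is text: rows parted by semicolons, each of 7 numbers parted by spaces: the shift along the tool's x, y, z in m, then the turn, a rotation vector about the tool's x, y, z in rad, then the opening, from 0 (shut) to 1 (fully open). In form: tx ty tz ax ay az jaw; .... A call has 1 to 20 rows; each row shifts and turns the commanded pose from where the row before left it, along the tool's axes as they then stand; what a row does not reach is not made up. A row lasts 1/12 s, in which the tool goes at most 41.7 mm and 7.16 degrees, less where a joint would pass 70% of its speed; a pose out of reach is approached as far as the arm can. A call with a gripper value outside its range is refused whole. The fingers move at their own pace and stop on an object; FORCE is the grip in N (left out, the last holds). Time passes only in rows, so rows that do not move let the fingers close. It gives the time, the measured TCP pose, the force and the opening at its end, in the units of the state.
- r.get_state(): the state, without advancing time (a new reading comes with each control period).
- r.capture(name): name is "scene" or "top" or "wrist"; returns the picture (384x512x3 uint8, red, green, blue); there is no depth.
- r.camera_params(name): a dict with "vfov" (degrees; the focal length in pixels is half the picture's height over the tangent of half this angle, whatever the lens; pixels are square), "cx", "cy" (the principal point, pixels), "distortion" ([k1, k2, p1, p2, k3] as OpenCV has them; the pictures are not rectified), "R" (3x3) and "t" (3): a world point X has camera coordinates R X + t. Camera axes: x right, y down, z forward; pixel columns grow to the right and rows downward; lengths in m; the calibration is good to about 2 mm. A picture is of the moment at which its call begins: read the wrist's pose just before it. camera_params takes no time and is no camera call; for the wrist camera it gives the pose at the moment of the call.
- r.close_job(): hands the job in, once; it reports no verdict.
Trained networks look in the newest picture that a camera, given by its name, has taken for a name from the list of things; names that differ only in an ending like _2 or _b are one class to them, and where a whole thing is asked for, a point or a joint stands for the part that bears it (a point fixed in the world has none). Each returns a list of dicts, best first, with "p" (0 to 1); they miss things now and then, are a little off and sometimes report something else, mostly with a low value. They report only what shows in the picture. A call takes as long as a camera call. They do not tell look-alikes from the thing itself.
- r.recognise(target, camera): "xy" ([column, row] in pixels, amid what is visible of it).
The state is a dict: "time_s": time; "joints": joint angles; "qd": joint speeds; "joint_torque": joint torques, N m; "tcp_pos": TCP position; "eef_rot": TCP orientation; "contact_force": force on the tool from outside, world axes, zero at the start; "moment": the same for the moment, N m; "gripper_width": finger opening in m.
Only numpy, scipy, OpenCV 4.12 (cv2) and the standard library are available. Lean on these libraries where they do the work, as an engineer would, in place of code of your own. Each camera call takes 0.05 s, during which the arm holds its last target.

## Working session

There is one attempt and no reset: what is moved stays moved. The work goes in short steps, Python scripts to look and compute and a shell command to move; the robot and the scene stay as the last step left them, time stands still between calls to the robot, and variables do not carry over. Pictures are saved under pics/ and viewed, and the job is handed in when it is done.

```bash
mkdir -p pics; ls; python3 - <<'E'
from plant import r
import cv2,numpy as np
s=r.get_state();print({k:np.round(v,3).tolist() for k,v in s.items()})
for n in("scene","top","wrist"):
    im=r.capture(n);cv2.imwrite(f"pics/{n}0.png",im[:,:,::-1])
    p=r.camera_params(n);print(n,{k:np.round(v,4).tolist() for k,v in p.items()})
    for t in("bracket","bracket_bush","jig","lane_mouth","load_mark","stop","plunger_tip","pin_bracket"):
        try: print(t,[(np.round(d['xy']).tolist(),round(d['p'],2)) for d in r.recognise(t,n)][:3])
        except Exception as e: print(t,e)
print(r.hold_point_z)
E
```

```text
pics
{'time_s': 0.0, 'joints': [92.997, 20.592, 0.635, -0.021, -70.135, -16.506], 'qd': [0.007, 0.002, 0.001, 0.03, 0.006, 0.053], 'joint_torque': [0.001, -58.272, 29.306, 6.998, 0.007, -0.0], 'tcp_pos': [0.158, 0.656, 0.226], 'eef_rot': [179.906, -0.008, -13.516], 'contact_force': [0.029, 0.893, -0.425], 'moment': [0.038, 0.042, -0.009], 'gripper_width': 0.088}
scene {'vfov': 56.1774, 'cx': 252.0795, 'cy': 193.4311, 'distortion': [-0.0908, 0.0, 0.0, 0.0, 0.0], 'R': [[0.7856, 0.6186, -0.0122], [0.4671, -0.6059, -0.644], [-0.4057, 0.5003, -0.7649]], 't': [-0.3708, -0.1782, 1.34]}
bracket [([207.0, 250.0], 0.69), ([125.0, 219.0], 0.58)]
bracket_bush [([126.0, 221.0], 0.95), ([205.0, 251.0], 0.87)]
jig [([322.0, 183.0], 0.93)]
lane_mouth [([325.0, 181.0], 0.59), ([298.0, 133.0], 0.21)]
load_mark [([327.0, 179.0], 0.74)]
stop [([313.0, 174.0], 0.38)]
plunger_tip [([207.0, 254.0], 0.65), ([330.0, 161.0], 0.46)]
pin_bracket [([241.0, 285.0], 0.73), ([208.0, 249.0], 0.49)]
top {'vfov': 42.5726, 'cx': 256.7896, 'cy': 191.8112, 'distortion': [-0.1585, 0.0, 0.0, 0.0, 0.0], 'R': [[-0.0033, -1.0, 0.0069], [-0.996, 0.0027, -0.0893], [0.0892, -0.0072, -0.996]], 't': [-0.0032, 0.5051, 1.2508]}
bracket [([345.0, 196.0], 0.95), ([365.0, 311.0], 0.82), ([165.0, 152.0], 0.74)]
bracket_bush [([364.0, 315.0], 0.76), ([344.0, 198.0], 0.65)]
jig [([162.0, 151.0], 0.72)]
lane_mouth [([167.0, 149.0], 0.83)]
load_mark [([166.0, 151.0], 0.85)]
stop []
plunger_tip [([148.0, 161.0], 0.62)]
pin_bracket [([350.0, 146.0], 0.74), ([184.0, 245.0], 0.58), ([166.0, 152.0], 0.26)]
wrist {'vfov': 67.7187, 'cx': 251.4992, 'cy': 195.0145, 'distortion': [-0.0134, 0.0, 0.0, 0.0, 0.0], 'R': [[-0.2333, -0.9724, -0.0007], [-0.9415, 0.2257, 0.2503], [-0.2433, 0.059, -0.9682]], 't': [0.6749, -0.0321, 0.3895]}
bracket []
bracket_bush []
jig []
lane_mouth []
load_mark []
stop []
plunger_tip []
pin_bracket []
0.0188
```

```bash
python3 - <<'E'
import cv2
for n in("top","scene"):
    cv2.imwrite(f"pics/{n}0b.png",cv2.resize(cv2.imread(f"pics/{n}0.png"),(800,600),interpolation=cv2.INTER_CUBIC))
E
```

```text
(no output)
```

View pics/top0b.png

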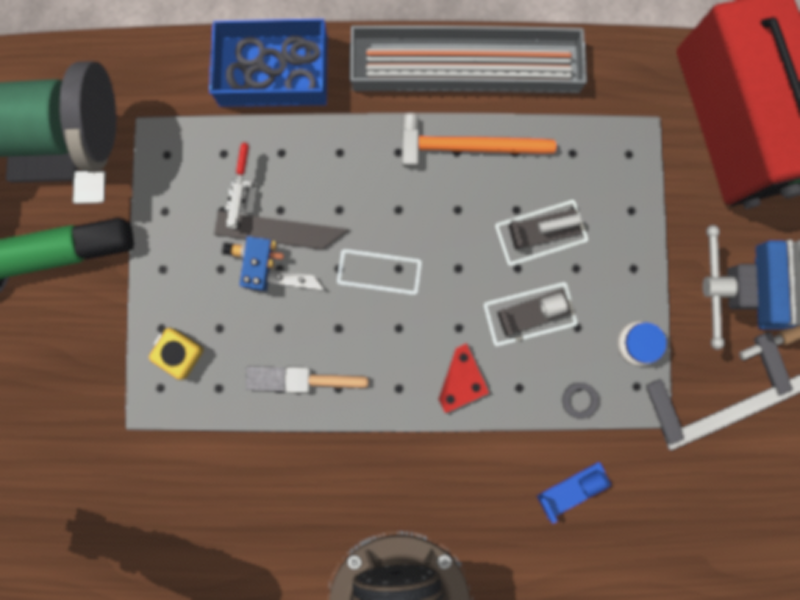

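View pics/scene0b.png

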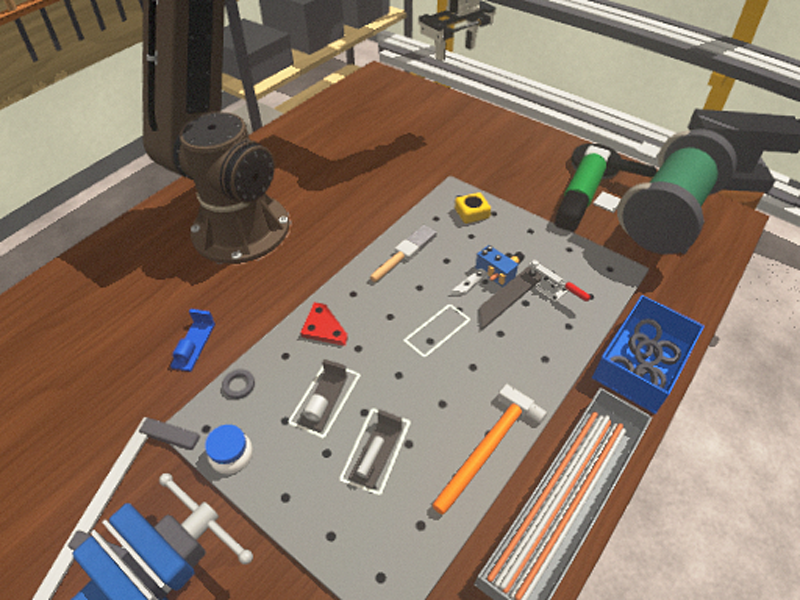

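The top view shows the tube bracket at about (532,312) of 800x600, in the nearer start outline with its end plate to the left (+y). The pin half is at (542,232), the load outline at (380,272), and the jig's blue block at (256,262). Next I'll compute rough poses.

```bash
cat > h.py <<'E'
import cv2,numpy as np
def K(p,h=384):
    f=h/2/np.tan(np.radians(p['vfov'])/2)
    return np.array([[f,0,p['cx']],[0,f,p['cy']],[0,0,1.]])
def px2w(p,uv,z):
    uv=np.array(uv,float).reshape(-1,1,2)
    n=cv2.undistortPoints(uv,K(p),np.array(p['distortion'])).reshape(-1,2)
    R=np.array(p['R']);t=np.array(p['t']);C=-R.T@t
    d=np.c_[n,np.ones(len(n))]@R
    return C+d*((z-C[2])/d[:,2])[:,None]
def w2px(p,X):
    R=np.array(p['R']);t=np.array(p['t'])
    return cv2.projectPoints(np.array(X,float).reshape(-1,3),cv2.Rodrigues(R)[0],t,K(p),np.array(p['distortion']))[0].reshape(-1,2)
def frame(o,yaw,P):
    c,s=np.cos(yaw),np.sin(yaw);P=np.array(P,float).reshape(-1,3)
    return np.c_[o[0]+c*P[:,0]-s*P[:,1],o[1]+s*P[:,0]+c*P[:,1],0.012+P[:,2]]
E
python3 - <<'E'
from h import *
from plant import r
p=r.camera_params("top")
s=.64
m=px2w(p,np.array([[343,252],[420,264],[417,291],[338,282]])*s,0.012)[:,:2];print("load corners",m, m.mean(0))
a=(m[0]+m[3])/2-(m[1]+m[2])/2;b=np.arctan2(a[1],a[0]);print("jig yaw",np.degrees(b),np.linalg.norm(a))
j=m.mean(0)+.175*np.array([np.cos(b),np.sin(b)]);print("jig",j)
m=px2w(p,np.array([[486,302],[568,285],[577,327],[495,344]])*s,0.012)[:,:2];print(m.mean(0))
a=(m[0]+m[3])/2-(m[1]+m[2])/2;print("br yaw",np.degrees(np.arctan2(a[1],a[0])))
print(px2w(p,np.array([[532,312],[555,304]])*s,0.02))
E
```

```text
load corners [[ 0.58674163  0.0927299 ]
 [ 0.56606202 -0.03639924]
 [ 0.52060309 -0.03112893]
 [ 0.53608758  0.10087555]] [0.55237358 0.03151932]
jig yaw 82.11532565986096 0.13181294974027757
jig [0.57638001 0.2048649 ]
[ 0.48073304 -0.22321596]
br yaw 101.36779623218939
[[ 0.48423206 -0.22229178  0.02      ]
 [ 0.49747515 -0.26136476  0.02      ]]
```

```bash
cat >> h.py <<'E'
from scipy.spatial.transform import Rotation as Ro
def toolR(s): return Ro.from_euler('xyz',s['eef_rot'],degrees=True).as_matrix()
def go(s,tgt,yaw=None):
    """remaining shift in present tool axes, and az for yaw"""
    R=toolR(s);d=R.T@(np.array(tgt)-s['tcp_pos']);print("shift tool",np.round(d,4))
    if yaw is not None: print("az rad",round(-np.radians((yaw-s['eef_rot'][2]+180)%360-180),4))
E
python3 - <<'E'
from h import *
from plant import r
s=r.get_state();p=r.camera_params("wrist");R=np.array(p['R']);C=-R.T@np.array(p['t'])
T=toolR(s);print("cam in tool",T.T@(C-s['tcp_pos']),"fwd",T.T@R[2])
# look target
for off in [(0,0,.1)]:
    pass
go(s,[0.50,0.10,0.227],-8)
E
```

```text
cam in tool [ 0.06615516  0.00029792 -0.15900063] fwd [-2.50320961e-01 -5.45299801e-04  9.68162754e-01]
shift tool [ 4.628e-01  4.609e-01 -4.000e-04]
az rad -0.0962
```

```bash
python3 -m inch '0.012 0.011 0 0 0 0 1; 0.02 0.018 0 0 0 0 1; 0.029 0.025 0 0 0 0 1; 0.03 0.026 0 0 0 0 1; 0.03 0.026 0 0 0 0 1; 0.03 0.026 0 0 0 0 1; 0.03 0.026 0 0 0 0 1; 0.03 0.026 0 0 0 0 1; 0.03 0.026 0 0 0 0 1; 0.03 0.026 0 0 0 0 1; 0.03 0.026 0 0 0 0 1; 0.03 0.026 0 0 0 0 1; 0.03 0.026 0 0 0 0 1; 0.03 0.026 0 0 0 0 1; 0.03 0.026 0 0 0 0 1; 0.03 0.026 0 0 0 0 1; 0.029 0.026 0 0 0 0 1; 0.02 0.018 0.01 0 0 -0.03 1; 0.01 0.009 0.015 0 0 -0.03 1; 0 0 0.01 0 0 -0.03 1'
python3 - <<'E'
from plant import r
import cv2,numpy as np
p=r.camera_params("wrist");im=r.capture("wrist");cv2.imwrite("pics/w1.png",im[:,:,::-1])
import pickle;pickle.dump(p,open("w1.pkl","wb"))
s=r.get_state();print(s['time_s'],s['tcp_pos'],s['eef_rot'])
cv2.imwrite("pics/w1b.png",cv2.resize(im[:,:,::-1],(800,600),interpolation=cv2.INTER_CUBIC))
E
```

```text
time_s: 3.02
tcp_pos: [0.551, 0.1021, 0.1904]
eef_rot: [180.0, 0.0, -8.5]
contact_force: [-0.4, 1.6, -0.1]
gripper_width: 0.0875
3.0667 [0.54934654 0.10270662 0.18844727] [179.90457881   0.19288929  -8.33777218]
```

View pics/w1b.png

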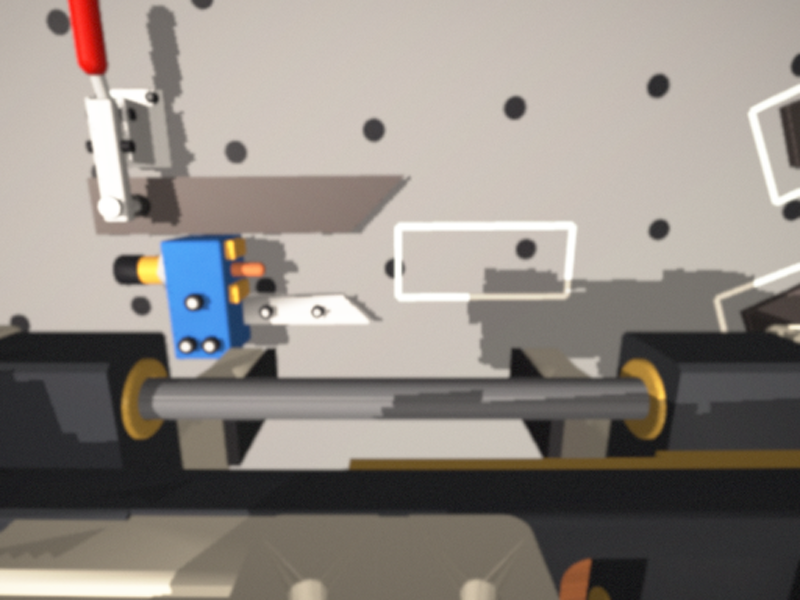

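The wrist view shows the load outline with corners at about (397,225), (574,225), (568,297) and (397,298). The rail, guide bar, plunger (250,270) and blue block are also visible. I'll zoom in for the fit.

```bash
python3 - <<'E'
import cv2
im=cv2.imread("pics/w1.png")
c=im[100:240,50:250];cv2.imwrite("pics/w1c.png",cv2.resize(c,None,fx=4,fy=4,interpolation=cv2.INTER_CUBIC))
c=im[120:220,230:390];cv2.imwrite("pics/w1d.png",cv2.resize(c,None,fx=5,fy=5,interpolation=cv2.INTER_CUBIC))
E
```

```text
(no output)
```

View pics/w1c.png

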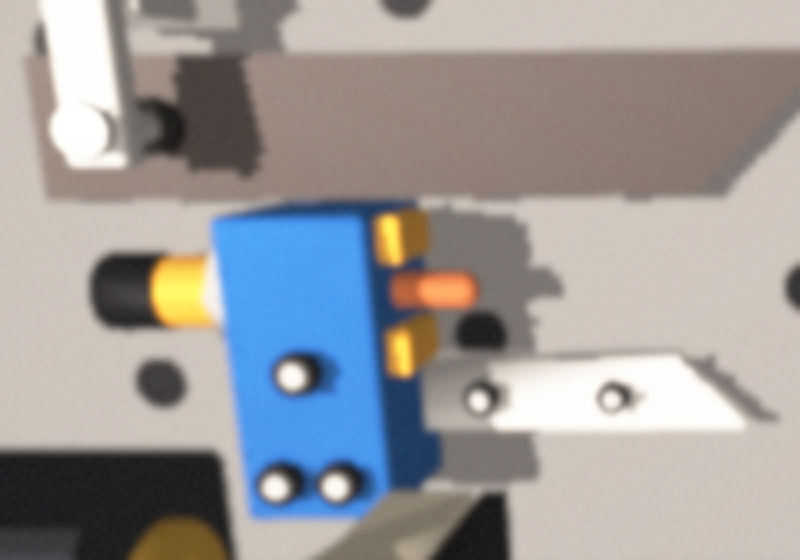

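View pics/w1d.png

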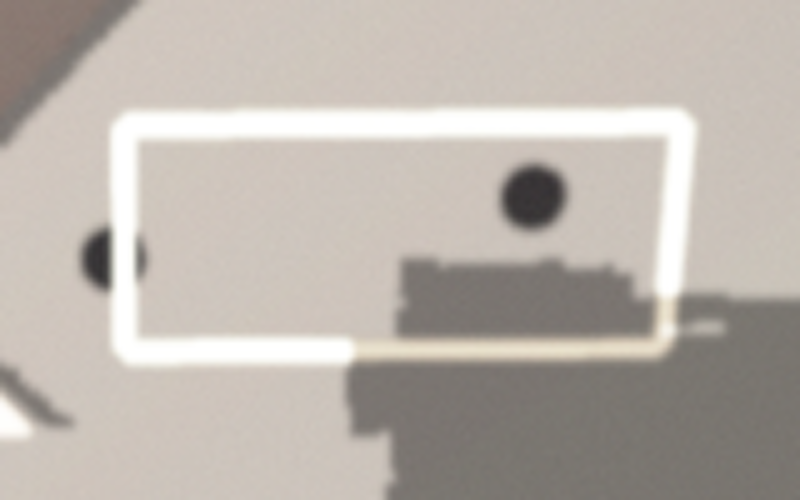

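```bash
cat > jig.py <<'E'
from h import *
import pickle
from scipy.optimize import least_squares
p=pickle.load(open("w1.pkl","rb"))
c=lambda x,y:(50+(x+.5)/4-.5,100+(y+.5)/4-.5)
d=lambda x,y:(230+(x+.5)/5-.5,120+(y+.5)/5-.5)
L=[(c(722,194),(-75,-23.5,10)),(c(678,355),(-68,23.5,14)),(c(742,430),(-88,43.5,14)),((262,113),(-115,-63.5,10)),
(c(478,290),(-16,0,26)),(c(212,215),(46,-22,46)),(c(358,212),(6,-22,46)),(c(388,515),(6,60,46)),(c(252,518),(46,60,46)),
(d(125,125),(-112,-25,0)),(d(682,122),(-238,-25,0)),(d(664,348),(-238,25,0)),(d(125,350),(-112,25,0))]
U=np.array([a for a,b in L]);P=np.array([b for a,b in L])/1000.
f=lambda q:(w2px(p,frame(q[:2],q[2],P))-U).ravel()
q=least_squares(f,[.576,.205,1.43],loss='soft_l1').x
print(q,np.degrees(q[2]));print(np.round(f(q).reshape(-1,2),1))
E
python3 jig.py; python3 - <<'E'
from h import *
from plant import r
s=r.get_state();go(s,[0.46,-0.25,0.19],11)
E
```

```text
[0.57909378 0.20497714 1.42047151] 81.3870224792286
[[-5.8  0.4]
 [-0.3  1.2]
 [ 1.1 -1. ]
 [-2.1 -1. ]
 [ 0.7 -0.9]
 [-0.4 -0.3]
 [ 2.2  0.5]
 [ 1.8  0.5]
 [-0.8 -0.4]
 [ 2.2  1.9]
 [-1.5  2.9]
 [-2.1 -0.7]
 [ 1.8 -1.4]]
shift tool [-0.0373  0.3619 -0.0008]
az rad -0.3375
```

```bash
sed -i 's/c(722,194)/c(706,192)/; s/-112,/-110,/g; s/-238,/-240,/g; s/,-25,0/,-27,0/g; s/,25,0/,27,0/g' jig.py; python3 jig.py
python3 -m inch '-0.001 0.01 0 0 0 -0.03 1; -0.002 0.02 0 0 0 -0.03 1; -0.003 0.03 0 0 0 -0.03 1; -0.003 0.03 0 0 0 -0.03 1; -0.003 0.03 0 0 0 -0.03 1; -0.003 0.03 0 0 0 -0.03 1; -0.003 0.03 0 0 0 -0.03 1; -0.003 0.03 0 0 0 -0.03 1; -0.003 0.03 0 0 0 -0.03 1; 0 0.03 0 0 0 -0.03 1; 0 0.03 0 0 0 -0.03 1; 0 0.03 0 0 0 0 1; 0 0.02 0 0 0 0 1; 0 0.01 0 0 0 0 1; 0 0 0 0 0 0 1'
python3 - <<'E'
from plant import r
import cv2,numpy as np
from h import *
p=r.camera_params("wrist");im=r.capture("wrist");cv2.imwrite("pics/w2.png",im[:,:,::-1])
import pickle;pickle.dump(p,open("w2.pkl","wb"))
s=r.get_state();print(s['time_s'],s['tcp_pos'],s['eef_rot'])
cv2.imwrite("pics/w2b.png",cv2.resize(im[:,:,::-1],(800,600),interpolation=cv2.INTER_CUBIC))
E
```

```text
[0.57912324 0.2050903  1.42369113] 81.57149283654091
[[-2.   0.6]
 [-0.4  1. ]
 [ 1.1 -1.2]
 [-2.4 -1.4]
 [ 0.6 -1. ]
 [-0.6 -0.2]
 [ 2.1  0.5]
 [ 1.8  0.5]
 [-0.7 -0.3]
 [ 0.3 -0.2]
 [ 0.2  0.5]
 [-0.6  0.3]
 [ 0.2 -0.1]]
time_s: 4.32
tcp_pos: [0.5426, -0.2542, 0.1916]
eef_rot: [180.0, 0.0, 10.4]
contact_force: [0.2, 0.0, -0.6]
gripper_width: 0.0877
4.3667 [ 0.54244265 -0.25310518  0.19157227] [-1.79993390e+02  8.41439145e-03  1.04576636e+01]
```

View pics/w2b.png

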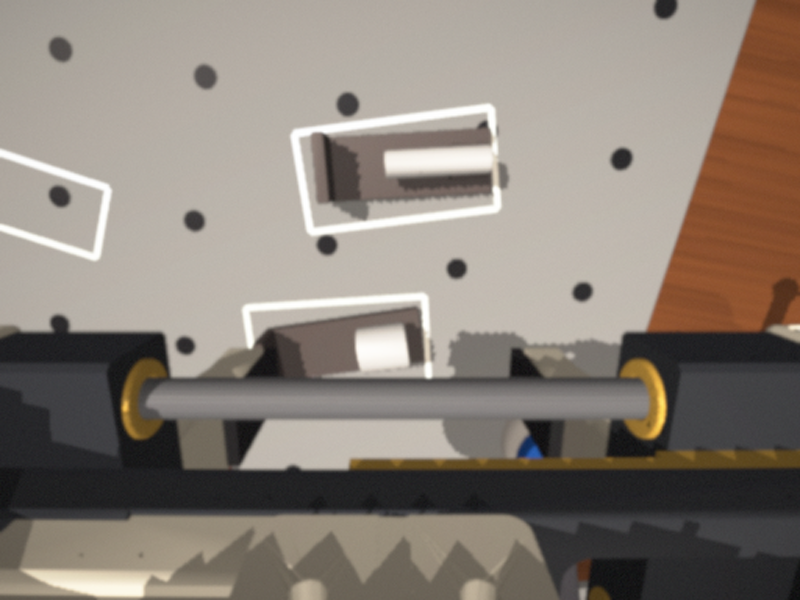

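The bracket is at (350,340), partly hidden behind the gripper, and the pin half is at (405,165). I'll shift back to see it fully.

```bash

python3 -m inch '-0.02 -0.007 0 0 0 0 1; -0.03 -0.01 0 0 0 0 1; -0.03 -0.01 0 0 0 0 1; -0.02 -0.008 0 0 0 0 1; 0 0 0 0 0 0 1; 0 0 0 0 0 0 1'
python3 - <<'E'
from plant import r
import cv2,numpy as np
from h import *
p=r.camera_params("wrist");im=r.capture("wrist");cv2.imwrite("pics/w3.png",im[:,:,::-1])
import pickle;pickle.dump(p,open("w3.pkl","wb"))
s=r.get_state();print(s['time_s'],s['tcp_pos'],s['eef_rot'])
print(r.recognise("bracket_bush","wrist"))
q=w2px(p,[[0.4842,-.2223,.02]])[0].astype(int);print(q)
a,b=max(q[0]-100,0),max(q[1]-75,0);print("crop",a,b)
cv2.imwrite("pics/w3b.png",cv2.resize(im[b:b+150,a:a+200,::-1],None,fx=4,fy=4,interpolation=cv2.INTER_CUBIC))
E
```

```text
time_s: 4.87
tcp_pos: [0.4372, -0.2356, 0.1926]
eef_rot: [180.0, -0.1, 10.6]
contact_force: [0.4, 0.7, 0.2]
gripper_width: 0.0878
4.9167 [ 0.43813653 -0.23584368  0.19249904] [ 1.79962567e+02 -1.09906367e-01  1.06287770e+01]
[{'xy': [250.9, 135.1], 'p': 0.95}]
[247 137]
crop 147 62
```

View pics/w3b.png

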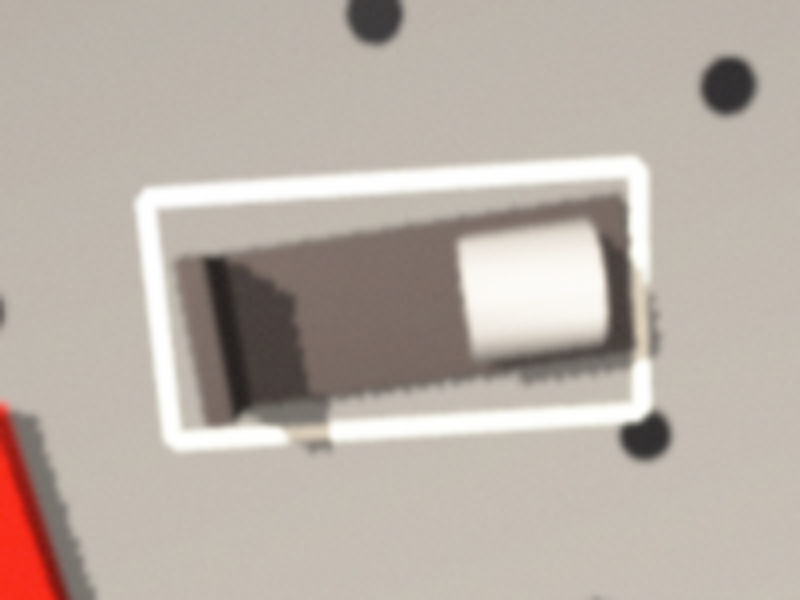

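```bash
cat > br.py <<'E'
from h import *
import pickle
from scipy.optimize import least_squares
p=pickle.load(open("w3.pkl","rb"))
c=lambda x,y:(147+(x+.5)/4-.5,62+(y+.5)/4-.5)
L=[(c(178,260),(60,-22,42)),(c(206,425),(60,22,42)),(c(208,258),(52,-22,42)),(c(238,412),(52,22,42)),
(c(622,195),(-60,-22,8)),(c(632,358),(-60,22,8)),(c(458,237),(-12,-17,26)),(c(473,360),(-12,17,22)),(c(596,220),(-48,-17,26)),(c(608,345),(-48,17,22))]
U=np.array([a for a,b in L]);P=np.array([b for a,b in L])/1000.
f=lambda q:(w2px(p,frame(q[:2],q[2],P))-U).ravel()
q=least_squares(f,[.48,-.222,1.75],loss='soft_l1').x
print(q,np.degrees(q[2]));print(np.round(f(q).reshape(-1,2),1))
b=frame(q[:2],q[2],[-.030,0,.010])[0];print("bush",b)
from plant import r
s=r.get_state();yaw=np.degrees(q[2])-90
go(s,[b[0],b[1],.07],yaw)
go(s,[b[0],b[1],.0235],yaw)
E
python3 br.py
```

```text
[ 0.48469973 -0.22723453  1.88969721] 108.27167471811582
[[-0.4 -0.9]
 [ 0.3  0.5]
 [-0.2 -1.5]
 [-0.2  2.7]
 [ 0.9  0.2]
 [ 1.8 -1.1]
 [ 0.2  0.1]
 [ 0.2  0.9]
 [-0.6 -0.2]
 [-1.1  0.3]]
bush [ 0.49410542 -0.25572194  0.022     ]
shift tool [0.0507 0.0295 0.1223]
az rad -0.1335
shift tool [0.0507 0.0295 0.1688]
az rad -0.1335
```

```bash

python3 -m inch '0.015 0.009 0 0 0 0 0.7; 0.02 0.012 0 0 0 0 0.7; 0.0157 0.0085 0.01 0 0 0 0.7; 0 0 0.02 0 0 -0.0667 0.7; 0 0 0.03 0 0 -0.0668 0.7; 0 0 0.03 0 0 0 0.7; 0 0 0.022 0 0 0 0.7; 0 0 0 0 0 0 0.7; 0 0 0 0 0 0 0.7'
python3 - <<'E'
from plant import r
import cv2,numpy as np
from h import *
im=r.capture("wrist");cv2.imwrite("pics/w4.png",im[:,:,::-1])
s=r.get_state();print(s['time_s'],s['tcp_pos'],s['eef_rot'])
go(s,[.4941,-.2557,.024],18.27)
E
tail -0 br.py
```

```text
time_s: 5.72
tcp_pos: [0.493, -0.2562, 0.0786]
eef_rot: [-179.9, 0.2, 18.2]
contact_force: [0.9, -0.1, -0.1]
gripper_width: 0.0609
5.7667 [ 0.49403035 -0.25649902  0.08002371] [1.79977635e+02 2.55738751e-02 1.82451577e+01]
shift tool [ 0.0003 -0.0008  0.056 ]
az rad -0.0004
```

View pics/w4.png

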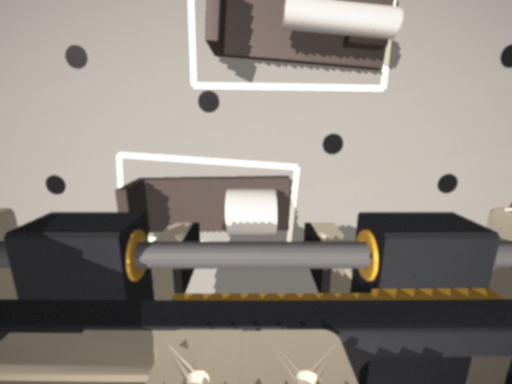

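```bash

python3 -m inch '0 0 0.015 0 0 0 0.7; 0 0 0.02 0 0 0 0.7; 0 0 0.012 0 0 0 0.7; 0 0 0.005 0 0 0 0.7; 0 0 0.003 0 0 0 0.7; 0 0 0 0 0 0 0.7; 0 0 0 0 0 0 0.7' 15
python3 - <<'E'
from plant import r
import numpy as np
for i in range(3):
  s=r.get_state();print(s['time_s'],s['tcp_pos'],s['eef_rot'],s['contact_force']); r.capture("scene")
E
```

```text
time_s: 6.35
tcp_pos: [0.494, -0.2566, 0.0258]
eef_rot: [179.9, -0.1, 18.2]
contact_force: [0.1, -0.7, -0.8]
gripper_width: 0.0613
6.35 [ 0.49398101 -0.25660844  0.0257887 ] [ 1.79940774e+02 -9.04031482e-02  1.82202553e+01] [ 0.1161352  -0.66541586 -0.78125668]
6.4 [ 0.49391615 -0.25658801  0.02579014] [ 1.79941360e+02 -9.78479924e-02  1.82150129e+01] [ 0.0295206  -0.14321946  0.42063842]
6.45 [ 0.49380691 -0.25658015  0.02568693] [ 1.79946066e+02 -9.18311378e-02  1.82123196e+01] [ 0.45192579 -0.06045204  0.04605695]
```

```bash

python3 -m inch '0 0 0.0015 0 0 0 0.6; 0 0 0 0 0 0 0.5; 0 0 0 0 0 0 0.4; 0 0 0 0 0 0 0.35; 0 0 0 0 0 0 0.3; 0 0 0 0 0 0 0.2; 0 0 0 0 0 0 0.2; 0 0 0 0 0 0 0.2; 0 0 0 0 0 0 0.2; 0 0 0 0 0 0 0.2' 25
python3 - <<'E'
from plant import r
import cv2,numpy as np
from h import *
p=r.camera_params("wrist");im=r.capture("wrist");cv2.imwrite("pics/w5.png",im[:,:,::-1])
s=r.get_state();print(s['time_s'],s['tcp_pos'],s['eef_rot'],s['contact_force'])
E
```

```text
time_s: 7.33
tcp_pos: [0.4929, -0.2564, 0.0231]
eef_rot: [-180.0, 0.0, 18.2]
contact_force: [-0.2, 0.8, 1.8]
gripper_width: 0.0359
7.3833 [ 0.49288801 -0.2563808   0.02306859] [-1.79994719e+02  6.95785424e-03  1.82025237e+01] [-0.93771197  0.53840441  1.87404601]
```

View pics/w5.png

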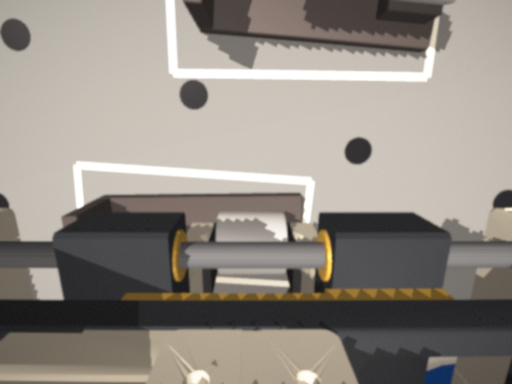

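```bash
python3 - <<'E'
from h import *
from plant import r
p=r.camera_params("top")
print(px2w(p,np.array([[463,345],[490,393],[445,412],[503,222],[512,250]])*.64,0.02).round(3))
print(px2w(p,np.array([[310,365],[368,382]])*.64,0.02).round(3))
E
```

```text
[[ 0.43  -0.106  0.02 ]
 [ 0.351 -0.15   0.02 ]
 [ 0.32  -0.076  0.02 ]
 [ 0.636 -0.176  0.02 ]
 [ 0.588 -0.191  0.02 ]]
[[0.398 0.146 0.02 ]
 [0.37  0.05  0.02 ]]
```

```bash

python3 -m inch '0.003 -0.004 0 0 0 0 0.2; 0.006 -0.008 0 0 0 0 0.2; 0.007 -0.008 0 0 0 0 0.2; 0.007 -0.008 0 0 0 0 0.2; 0.007 -0.008 0 0 0 0 0.2; 0.007 -0.008 0 0 0 0 0.2; 0.007 -0.008 0 0 0 0 0.2; 0.006 -0.008 0 0 0 0 0.2; 0.003 -0.006 0 0 0 0 0.2; 0 0 0 0 0 0 0.2'
python3 - <<'E'
from plant import r
from h import *
s=r.get_state();print(s['tcp_pos'],s['eef_rot'],s['contact_force']);go(s,[.549,.0023,.0231],-8.43)
E
```

```text
time_s: 8.22
tcp_pos: [0.5236, -0.1753, 0.0231]
eef_rot: [-180.0, -0.1, 18.3]
contact_force: [0.9, 3.6, 0.6]
gripper_width: 0.0354
[ 0.52357474 -0.1753127   0.02308325] [-1.79985187e+02 -6.80414634e-02  1.82704755e+01] [0.94880152 3.61192935 0.56464671]
shift tool [ 7.980e-02 -1.607e-01  1.000e-04]
az rad 0.466
```

```bash

python3 -m inch '0 -0.003 0 0 0 0.03 0.2; 0 -0.006 0 0 0 0.0466 0.2; 0 -0.007 0 0 0 0.0466 0.2; 0 -0.008 0 0 0 0.0466 0.2; 0 -0.008 0 0 0 0.0466 0.2; 0 -0.008 0 0 0 0.0466 0.2; 0 -0.008 0 0 0 0.0466 0.2; 0 -0.008 0 0 0 0.0466 0.2; 0 -0.008 0 0 0 0.0466 0.2; 0 -0.008 0 0 0 0.0466 0.2; 0 -0.004 0 0 0 0.0166 0.2; 0 0 0 0 0 0 0.2'
python3 - <<'E'
from plant import r
from h import *
s=r.get_state();print(s['tcp_pos'],s['eef_rot'],s['contact_force']);go(s,[.549,.0023,.0231],-8.43)
im=r.capture("wrist");cv2.imwrite("pics/w6.png",im[:,:,::-1])
E
```

```text
time_s: 9.22
tcp_pos: [0.5158, -0.1014, 0.023]
eef_rot: [-180.0, 0.0, -8.5]
contact_force: [-0.2, 1.9, 1.1]
gripper_width: 0.0359
[ 0.51580681 -0.10137704  0.02302721] [-1.79973129e+02  5.28763112e-03 -8.47707518e+00] [-0.19970416  1.92103403  1.12659385]
shift tool [ 0.0175 -0.1074 -0.    ]
az rad -0.0008
```

View pics/w6.png

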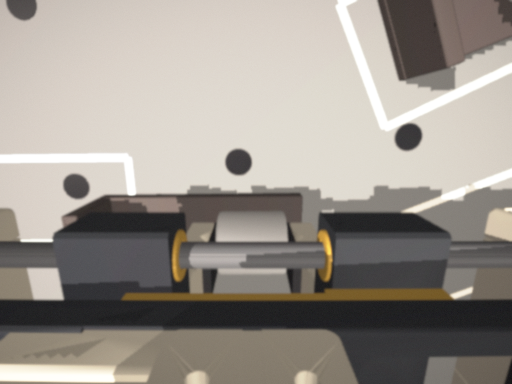

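The bracket is now parallel to the load outline, whose rear right corner is at (130,158). Next I'll slide it onto the mark.

```bash

python3 -m inch '0.001 -0.0054 0 0 0 0 0.2; 0.0015 -0.009 0 0 0 0 0.2; 0.0015 -0.009 0 0 0 0 0.2; 0.0015 -0.009 0 0 0 0 0.2; 0.0015 -0.009 0 0 0 0 0.2; 0.0015 -0.009 0 0 0 0 0.2; 0.0015 -0.009 0 0 0 0 0.2; 0.0015 -0.009 0 0 0 0 0.2; 0.0015 -0.009 0 0 0 0 0.2; 0.0015 -0.009 0 0 0 0 0.2; 0.0015 -0.009 0 0 0 0 0.2; 0.001 -0.007 0 0 0 0 0.2; 0.0005 -0.005 0 0 0 0 0.2; 0 0 0 0 0 0 0.2; 0 0 0 0 0 0 0.2; 0 0 0 0 0 0 0.2'
python3 - <<'E'
from plant import r
from h import *
import pickle
s=r.get_state();print(s['tcp_pos'],s['eef_rot'],s['contact_force']);go(s,[.549,.0023,.0231],-8.43)
p=r.camera_params("wrist");pickle.dump(p,open("w7.pkl","wb"))
im=r.capture("wrist");cv2.imwrite("pics/w7.png",cv2.resize(im[:300,:,::-1],(800,469),interpolation=cv2.INTER_CUBIC))
im=r.capture("top");cv2.imwrite("pics/t7.png",cv2.resize(im[100:260,50:290,::-1],None,fx=3.3,fy=3.3,interpolation=cv2.INTER_CUBIC))
E
```

```text
time_s: 10.6
tcp_pos: [0.5496, 0.0022, 0.0231]
eef_rot: [-179.9, -0.1, -8.5]
contact_force: [1.0, 2.5, -0.8]
gripper_width: 0.0356
[0.54961536 0.00216505 0.02307133] [-1.79941568e+02 -5.95505157e-02 -8.48730120e+00] [ 0.97763522  2.54493312 -0.80704906]
shift tool [-0.0006 -0.     -0.    ]
az rad -0.001
```

View pics/w7.png

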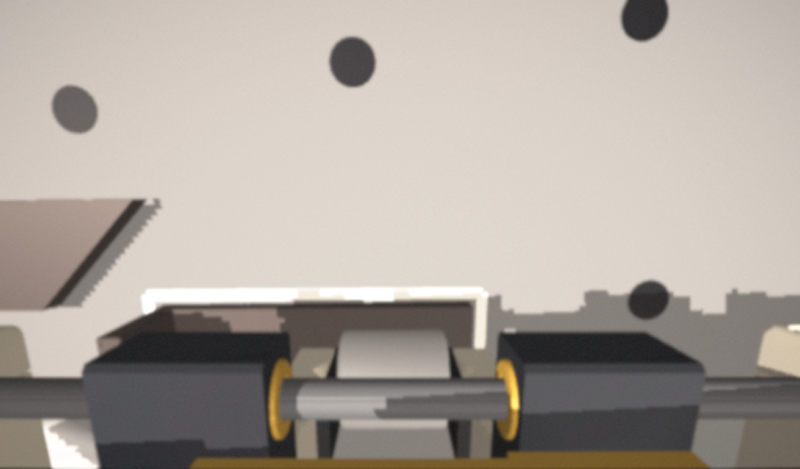

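View pics/t7.png

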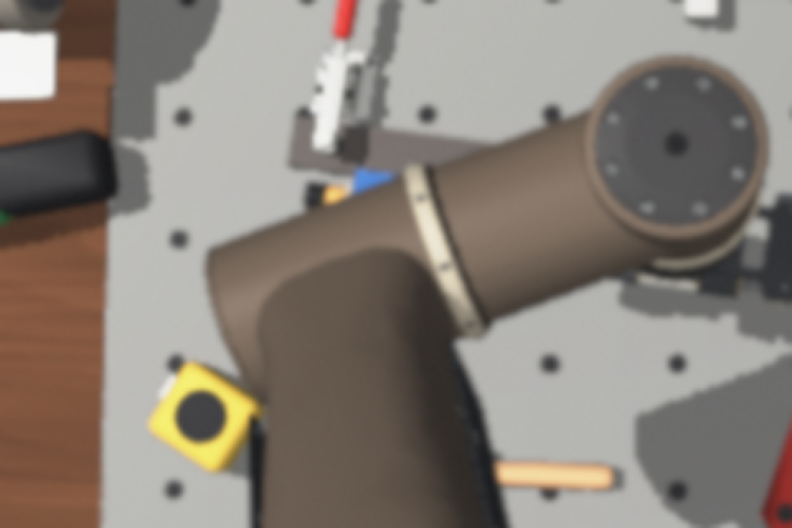

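```bash
python3 - <<'E'
from h import *
import pickle
p=pickle.load(open("w7.pkl","rb"));q=(.57912,.20509,1.42369)
im=cv2.imread("pics/w7.png");print(im.shape)
c,s_=np.cos(q[2]),np.sin(q[2])
def J(uv,z):
    w=px2w(p,np.array(uv)/1.5625,z)[:,:2]-q[:2]
    return np.c_[w[:,0]*c+w[:,1]*s_,-w[:,0]*s_+w[:,1]*c].round(4)*1000
print("outline corners",J([[148,295],[484,293]],.012))
print("foot rear, along edge",J([[473,303],[420,304],[200,308]],.020))
print("rail tip/outer",J([[50,308],[138,200]],.022))
def D(P,z,col):
    P=[(a,b,z) for a,b in P]
    u=w2px(p,frame(q[:2],q[2],np.array(P)/1000))*1.5625
    cv2.polylines(im,[u.astype(np.int32)],True,col,1)
D([(-110,-27),(-240,-27),(-240,27),(-110,27)],0,(0,255,0))
D([(-115,-22),(-235,-22),(-235,22),(-115,22)],8,(0,0,255))
D([(-115,-22),(-123,-22),(-123,22),(-115,22)],42,(0,0,255))
D([(-75,-23.5),(-115,-63.5),(46,-63.5),(46,-23.5)],10,(255,0,0))
cv2.imwrite("pics/w7o.png",im)
E
```

```text
(469, 800, 3)
outline corners [[-109.   -26.7]
 [-240.8  -27.5]]
foot rear, along edge [[-235.2  -25.5]
 [-215.3  -25.1]
 [-132.6  -23.5]]
rail tip/outer [[ -76.9  -24.1]
 [-115.8  -63.3]]
```

View pics/w7o.png

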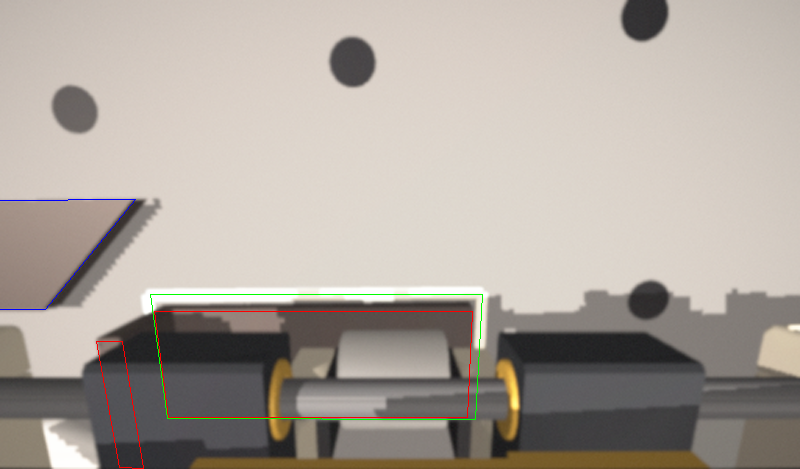

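The overlay agrees: the outline (green), bracket foot (red) and rail (blue) all fit within about 1 mm, so the bracket is on the mark. Now I'll move into the mouth.

```bash

python3 -m inch '-0.0003 -0.003 0 0 0 0 0.2; -0.0003 -0.005 0 0 0 -0.001 0.2; 0 -0.006 0 0 0 0 0.2; 0 -0.006 0 0 0 0 0.2; 0 -0.006 0 0 0 0 0.2; 0 -0.006 0 0 0 0 0.2; 0 -0.006 0 0 0 0 0.2; 0 -0.006 0 0 0 0 0.2; 0 -0.003 0 0 0 0 0.2; 0 0 0 0 0 0 0.2; 0 0 0 0 0 0 0.2'
python3 - <<'E'
from plant import r
from h import *
import pickle
s=r.get_state();print(s['tcp_pos'],s['eef_rot'],s['contact_force'],s['moment'])
q=(.57912,.20509,1.42369)
t=[q[0]-.09*np.cos(q[2]),q[1]-.09*np.sin(q[2]),.0231];go(s,t,-8.43)
p=r.camera_params("wrist");pickle.dump(p,open("w8.pkl","wb"))
im=r.capture("wrist");im=cv2.resize(im[:300,:,::-1],(800,469),interpolation=cv2.INTER_CUBIC)
T=s['tcp_pos'];X=(T[0]-q[0])*np.cos(q[2])+(T[1]-q[1])*np.sin(q[2]);print("tube jig x",X,"y",-(T[0]-q[0])*np.sin(q[2])+(T[1]-q[1])*np.cos(q[2]))
o=1000*X+30
def D(P,z,col):
    P=[(a,b,z) for a,b in P]
    u=w2px(p,frame(q[:2],q[2],np.array(P)/1000))*1.5625
    cv2.polylines(im,[u.astype(np.int32)],True,col,1)
D([(o-60,-22),(o+60,-22),(o+60,22),(o-60,22)],8,(0,0,255))
D([(o+52,-22),(o+60,-22),(o+60,22),(o+52,22)],42,(0,0,255))
D([(-75,-23.5),(-115,-63.5),(46,-63.5),(46,-23.5)],10,(255,0,0))
D([(-68,23.5),(-88,43.5),(0,43.5),(0,23.5)],14,(255,0,0))
cv2.imwrite("pics/w8o.png",im)
E
```

```text
time_s: 11.62
tcp_pos: [0.5557, 0.0492, 0.0231]
eef_rot: [-179.9, -0.0, -8.4]
contact_force: [-0.7, 2.6, 0.5]
gripper_width: 0.0357
[0.55567618 0.04919736 0.02307229] [-1.79935262e+02 -3.36470943e-02 -8.40723795e+00] [-0.65469788  2.57672738  0.48443878] [1.01687713 0.2786646  0.03877861]
shift tool [ 0.0004 -0.0676  0.    ]
az rad 0.0004
tube jig x -0.15764520518214786 y 0.0003404413346223614
```

View pics/w8o.png

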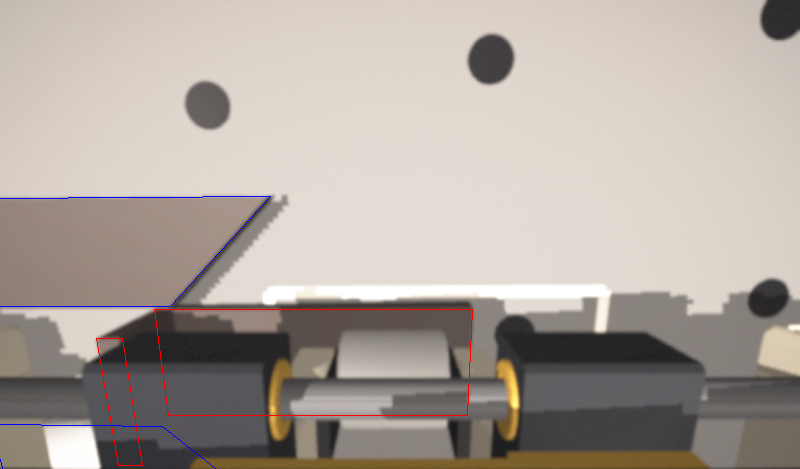

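```bash
python3 - <<'E'
from plant import r
import cv2
im=r.capture("wrist")[:,:,::-1]
cv2.imwrite("pics/w9.png",cv2.resize(im[175:235,60:310],None,fx=3.2,fy=6,interpolation=cv2.INTER_CUBIC))
E
```

```text
(no output)
```

View pics/w9.png

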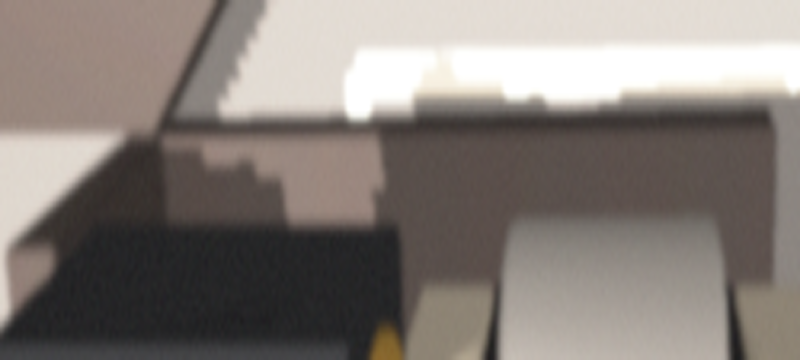

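In the zoom, the foot's far edge (y≈133 at the front, 126 at the rear) is nearly level with the rail's inner edge (132), where I expect a gap of about 13. The bracket therefore sits about 1.3 mm too far toward the rail. I'll correct that and re-check.

```bash

python3 -m inch '-0.0006 -0.001 0 0 0 0.0015 0.2; -0.0007 -0.001 0 0 0 0.0015 0.2; 0 -0.001 0 0 0 0 0.2; 0 -0.003 0 0 0 0 0.2; 0 0 0 0 0 0 0.2; 0 0 0 0 0 0 0.2'
python3 - <<'E'
from plant import r
import cv2
s=r.get_state();print(s['tcp_pos'],s['eef_rot'],s['contact_force'])
im=r.capture("wrist")[:,:,::-1]
cv2.imwrite("pics/w10.png",cv2.resize(im[175:235,60:310],None,fx=3.2,fy=6,interpolation=cv2.INTER_CUBIC))
E
```

```text
time_s: 12.22
tcp_pos: [0.5547, 0.054, 0.023]
eef_rot: [180.0, 0.0, -8.6]
contact_force: [-1.2, -2.8, 2.5]
gripper_width: 0.0361
[0.55469055 0.05403614 0.02304759] [ 1.79981853e+02  2.67842943e-02 -8.61685745e+00] [-1.23015804 -2.83220551  2.53483977]
```

View pics/w10.png

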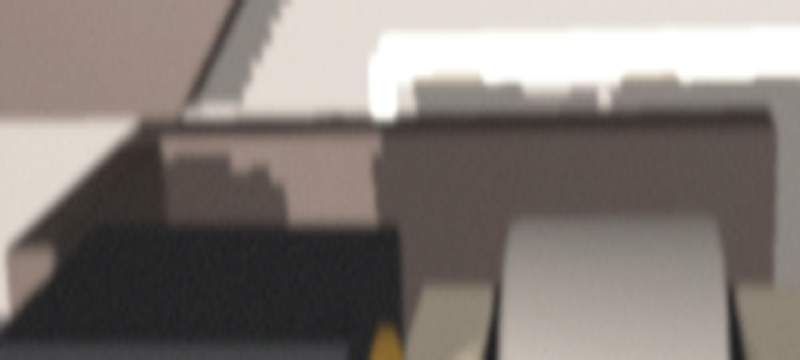

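The gap at the rail is now about 16 units, or roughly 1.5 mm, which centres the bracket. I'll trim the yaw slightly and push on up the lane.

```bash

python3 -m inch '0 -0.003 0 0 0 0.004 0.2; 0 -0.004 0 0 0 0 0.2; 0 -0.004 0 0 0 0 0.2; 0 -0.004 0 0 0 0 0.2; 0 -0.003 0 0 0 0 0.2; 0 -0.002 0 0 0 0 0.2; 0 0 0 0 0 0 0.2' 35
python3 - <<'E'
from plant import r
from h import *
import pickle
s=r.get_state();print(s['tcp_pos'],s['eef_rot'],s['contact_force'])
q=(.57912,.20509,1.42369)
go(s,[q[0]-.09*np.cos(q[2]),q[1]-.09*np.sin(q[2]),.0231],-8.43)
im=r.capture("wrist")[:,:,::-1]
cv2.imwrite("pics/w11.png",cv2.resize(im[175:235,60:310],None,fx=3.2,fy=6,interpolation=cv2.INTER_CUBIC))
E
```

```text
time_s: 12.85
tcp_pos: [0.5582, 0.0747, 0.0231]
eef_rot: [-180.0, -0.0, -8.8]
contact_force: [-1.0, -0.2, 2.1]
gripper_width: 0.0355
[0.55819592 0.0746668  0.02306837] [-1.79980131e+02 -1.05623332e-02 -8.81371485e+00] [-1.04160744 -0.19299593  2.1286097 ]
shift tool [ 0.0013 -0.0421 -0.    ]
az rad -0.0067
```

View pics/w11.png

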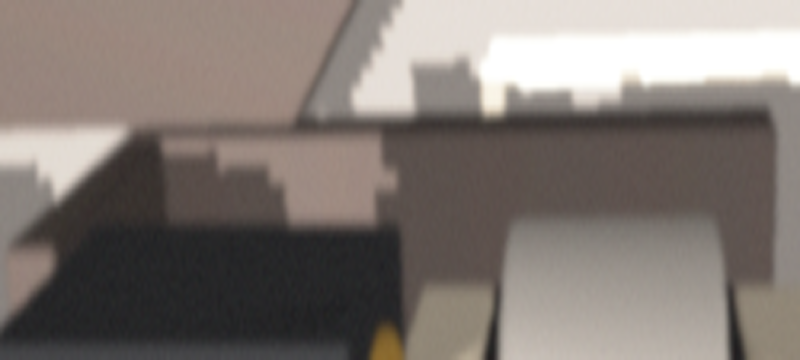

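```bash

python3 -m inch '-0.0003 -0.002 0 0 0 0 0.2; -0.0002 -0.003 0 0 0 -0.001 0.2; 0 -0.004 0 0 0 0 0.2; 0 -0.004 0 0 0 0 0.2; 0 -0.004 0 0 0 0 0.2; 0 -0.003 0 0 0 0 0.2; 0 -0.002 0 0 0 0 0.2; 0 0 0 0 0 0 0.2; 0 0 0 0 0 0 0.2' 35
python3 - <<'E'
from plant import r
from h import *
import pickle
s=r.get_state();print(s['tcp_pos'],s['eef_rot'],s['contact_force'])
q=(.57912,.20509,1.42369)
go(s,[q[0]-.09*np.cos(q[2]),q[1]-.09*np.sin(q[2]),.0231],-8.43)
im=r.capture("wrist")[:,:,::-1]
cv2.imwrite("pics/w12.png",cv2.resize(im[175:235,0:310],None,fx=2.5,fy=6,interpolation=cv2.INTER_CUBIC))
E
```

```text
time_s: 13.65
tcp_pos: [0.5611, 0.0965, 0.0231]
eef_rot: [-180.0, -0.0, -8.8]
contact_force: [-1.5, 0.2, 1.6]
gripper_width: 0.036
[0.56107913 0.09649042 0.02308156] [-1.79955589e+02 -2.13554072e-02 -8.76600677e+00] [-1.54014367  0.23265827  1.57684337]
shift tool [ 0.0018 -0.0201 -0.    ]
az rad -0.0059
```

View pics/w12.png

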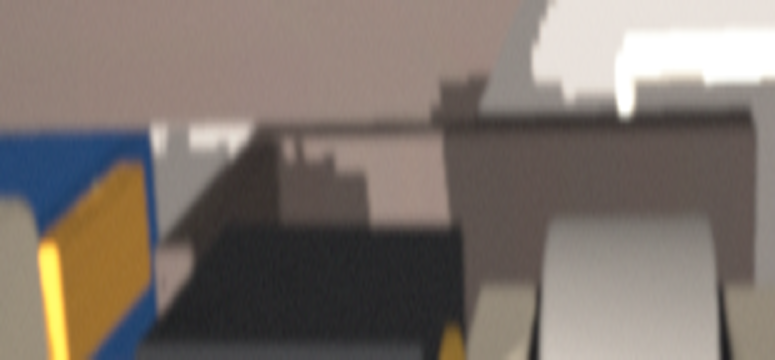

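The bracket is well in the lane, with the end plate nearing the pads on the left at (100,250). From here I'll take small steps and watch the force.

```bash

python3 -m inch '0 -0.002 0 0 0 0 0.2; 0 -0.002 0 0 0 0 0.2; 0 -0.002 0 0 0 0 0.2; 0 -0.001 0 0 0 0 0.2; 0 0 0 0 0 0 0.2' 45
python3 -m inch '0 -0.0015 0 0 0 0 0.2; 0 -0.0015 0 0 0 0 0.2; 0 -0.0015 0 0 0 0 0.2; 0 0 0 0 0 0 0.2'
python3 -m inch '0 -0.0015 0 0 0 0 0.2; 0 -0.0015 0 0 0 0 0.2; 0 -0.0005 0 0 0 0 0.2; 0 0 0 0 0 0 0.2; 0 0 0 0 0 0 0.2'
```

```text
time_s: 14.12
tcp_pos: [0.5616, 0.102, 0.0231]
eef_rot: [179.9, 0.0, -8.8]
contact_force: [-1.5, -6.8, 4.3]
gripper_width: 0.0356
time_s: 14.45
tcp_pos: [0.5621, 0.1059, 0.023]
eef_rot: [179.9, 0.1, -8.8]
contact_force: [-1.2, -9.8, 5.3]
gripper_width: 0.036
time_s: 14.87
tcp_pos: [0.5625, 0.1089, 0.0231]
eef_rot: [179.9, 0.1, -8.8]
contact_force: [-0.2, -11.6, 6.1]
gripper_width: 0.0359
```

```bash

python3 -m inch '0 -0.0015 0 0 0 0 0.2; 0 -0.0015 0 0 0 0 0.2; 0 -0.001 0 0 0 0 0.2; 0 0 0 0 0 0 0.2; 0 0 0 0 0 0 0.2'
python3 -m inch '0 -0.001 0 0 0 0 0.2; 0 -0.001 0 0 0 0 0.2; 0 0 0 0 0 0 0.2; 0 0 0 0 0 0 0.2'
python3 -m inch '0 -0.001 0 0 0 0 0.2; 0 -0.001 0 0 0 0 0.2; 0 0 0 0 0 0 0.2; 0 0 0 0 0 0 0.2'
```

```text
time_s: 15.28
tcp_pos: [0.563, 0.1125, 0.023]
eef_rot: [179.9, 0.1, -8.8]
contact_force: [-1.6, -13.5, 5.8]
gripper_width: 0.0354
time_s: 15.62
tcp_pos: [0.5632, 0.1143, 0.0231]
eef_rot: [179.8, 0.1, -8.8]
contact_force: [-1.6, -14.9, 5.4]
gripper_width: 0.0353
time_s: 15.95
tcp_pos: [0.5634, 0.116, 0.0231]
eef_rot: [179.8, 0.1, -8.9]
contact_force: [-0.9, -14.3, 6.1]
gripper_width: 0.0354
```

```bash

python3 -m inch '0 -0.001 0 0 0 0 0.2; 0 -0.001 0 0 0 0 0.2; 0 0 0 0 0 0 0.2; 0 0 0 0 0 0 0.2'
python3 -m inch '0 -0.001 0 0 0 0 0.2; 0 0 0 0 0 0 0.2; 0 0 0 0 0 0 0.2'
python3 -m inch '0 -0.001 0 0 0 0 0.2; 0 0 0 0 0 0 0.2; 0 0 0 0 0 0 0.2'
```

```text
time_s: 16.28
tcp_pos: [0.5634, 0.117, 0.023]
eef_rot: [179.7, 0.1, -8.9]
contact_force: [0.4, -20.8, 8.1]
gripper_width: 0.036
time_s: 16.53
tcp_pos: [0.5632, 0.1171, 0.023]
eef_rot: [179.7, 0.2, -8.9]
contact_force: [0.6, -23.9, 8.5]
gripper_width: 0.0357
time_s: 16.78
tcp_pos: [0.563, 0.1171, 0.0229]
eef_rot: [179.6, 0.2, -8.9]
contact_force: [0.8, -28.5, 9.0]
gripper_width: 0.0356
```

```bash

python3 -m inch '0 -0.001 0 0 0 0 0.2; 0 -0.0005 0 0 0 0 0.2; 0 0 0 0 0 0 0.2; 0 0 0 0 0 0 0.2; 0 0 0 0 0 0 0.2; 0 0 0 0 0 0 0.2'
python3 - <<'E'
from plant import r
from h import *
import pickle
s=r.get_state();print(s['tcp_pos'],s['eef_rot'],s['contact_force'],s['moment'])
p=r.camera_params("wrist");im=r.capture("wrist")[:,:,::-1]
cv2.imwrite("pics/w13.png",cv2.resize(im[:300],(800,469),interpolation=cv2.INTER_CUBIC))
cv2.imwrite("pics/w13z.png",cv2.resize(im[175:235,0:310],None,fx=2.5,fy=6,interpolation=cv2.INTER_CUBIC))
im=r.capture("scene")[:,:,::-1]
cv2.imwrite("pics/s13.png",cv2.resize(im[70:220,200:400],None,fx=4,fy=4,interpolation=cv2.INTER_CUBIC))
E
```

```text
time_s: 17.28
tcp_pos: [0.5628, 0.1172, 0.0229]
eef_rot: [179.5, 0.3, -8.9]
contact_force: [0.9, -32.8, 9.6]
gripper_width: 0.0359
[0.56279809 0.11715223 0.0228819 ] [179.49102849   0.28225501  -8.9014374 ] [  0.92673215 -32.82489075   9.61666038] [-11.4296757   -0.96964684   0.02696954]
```

View pics/w13.png

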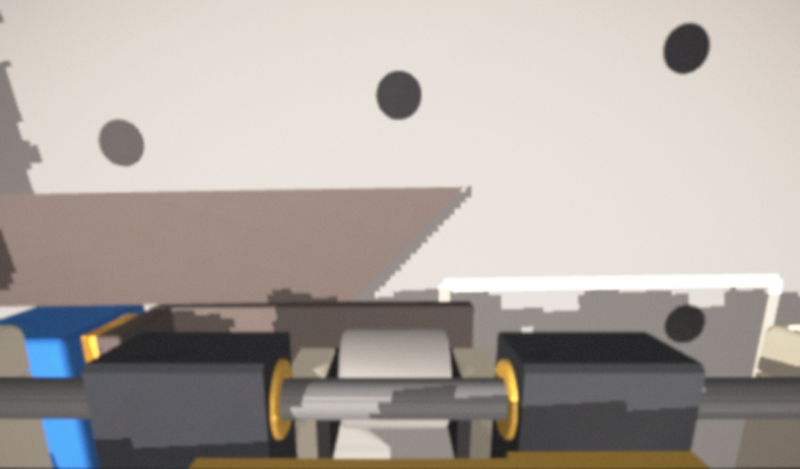

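View pics/w13z.png

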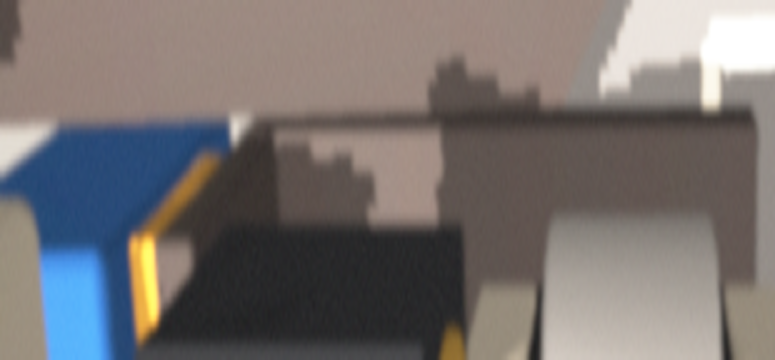

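View pics/s13.png

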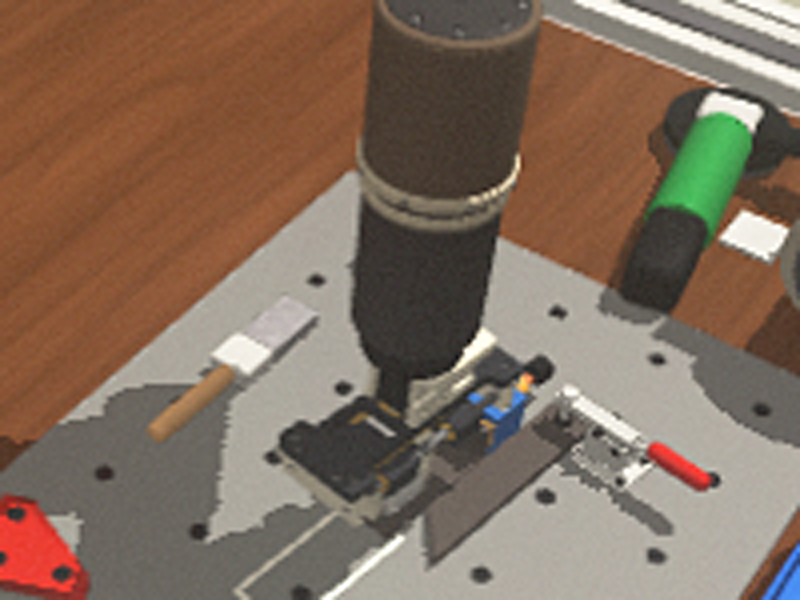

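```bash
python3 -c "
from plant import r
s=r.get_state();print(s['time_s'],s['tcp_pos'],s['contact_force'],s['gripper_width'])
print(r.close_job())"
```

```text
17.3833 [0.56281745 0.11713764 0.02288651] [  1.20046628 -34.45941235  10.59675575] 0.035778497637170247
the job is handed in; nothing more can be done
None
```

I slid the hinge bracket flat onto the load mark, pushed it up the lane against the brass stops, and handed the job in at 17.4 s while still pressing it home. The handover gave no verdict.

**How it went:** I pinched the tube by its end faces. On the load mark, the overlay on the wrist picture agreed to about 1 mm. At the lane mouth the bracket sat about 1.3 mm too far toward the rail, so I moved it over before going in, then took small steps while watching the force.

**Last checks:**
- **At the stops:** the tool stalled at y ≈ 0.117 m as the force rose from about 15 N to 34 N. The wrist picture shows the visible edge of the end plate touching the brass with no gap. I could not see the other pad or the plunger.
- **Force on the stops:** I estimate 12–18 N after taking off the spring and friction. I had no direct reading of it.
- **Grip:** the grip force was set to 45 N, with the fingers 35.8 mm apart on the tube.
- **Small deviations:** the tool tilted about 0.5° under load, and about 10 N of the push is vertical. The measured tool yaw is about 0.5° off the lane. I estimate the bracket's own yaw at within about 0.3° and its sideways error at within 1 mm.
- **Everything else:** the hammer, jar, ring and pin half were not in the last pictures, so I did not re-check them. No contact with them showed on the way.

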